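Pin an electronics unit into its transit case and shut the lid

ROBOT

A 6-joint arm with a two-finger parallel gripper is mounted at the origin on the work surface. World frame = base frame: x ahead of the robot, y to its left, z up, the work surface at z = 0. Lengths are in mm, angles in rad, forces in N, time in s.
With the tool pointing down it reaches from about 350 to 850 mm from the base axis. Payload 8.1 kg.
Tool frame: the origin (TCP) lies midway between the tips of the shut fingers; the grasp point (between the pads) lies 19 mm behind it; z points along the fingers, y is the line along which they close (so a half turn about z gives the same grasp; the last joint's range is limited). The gripper opens to 85 mm and grips with 20 to 120 N. Pads are 22 mm wide; open, the fingers measure 114 mm over their backs; the gripper's body (76 mm by 85 mm) begins 54 mm behind the grasp point. The pads swing forward as they close: fully open they stand 13 mm farther back than shut.
Start: joints at [1.129, 0.13, 1.488, -0, 1.523, -0.085], TCP at [209.545, 562.224, 231.292] pointing down, gripper open.
Joint ranges: [-2.96, 2.96], [-0.89, 2.26], [0.02, 2.5], [-1.34, 4.48], [0, 2.73], [-2.66, 2.66]. Speed limits (rad/s): [2.39, 2.39, 2.79, 3.14, 3.14, 3.14].

INTERFACE

Orientations are given as a unit quaternion [w, x, y, z].
In Python, from plant import ctrl, cams gives the robot as it stands.
- The arm moves only by the shell command python3 -m pendant 'ROWS' [OPENING]. ROWS is JSON, a list of rows, each a list of 2 entries, a list of its own where there are three numbers: the shift along the world's x, y, z in cm, then the turn, a rotation vector about the world's x, y, z in degrees. A call has 1 to 5 rows; each row shifts and turns the commanded pose from where the row before left it; what a row does not reach is not made up. A row lasts 1/12 s, in which the tool goes at most 41.7 mm and 7.16 degrees, less where a joint would pass 70% of its speed; a pose out of reach is approached as far as the arm can. A call with a gripper value outside its range is refused whole. OPENING is the finger opening in cm, from 0 to 8.54, set as the call begins (- or left out, the last holds). The fingers move at their own pace and stop on an object; the grip force is fixed at half the most. Time passes only in rows, so rows that do not move let the fingers close. It gives the time, the measured TCP pose, the force, the opening and the grip force at its end, in the units of the state.
- ctrl.state(): the state, without advancing time (a new reading comes with each control period).
- cams.snapshot(name): name is "side" or "top" or "wrist"; returns the picture (400x640x3 uint8, blue, green, red); there is no depth.
- cams.camera_params(name): a dict with "fx", "fy", "cx", "cy" (pixels), "position" and "rotation" of the camera in the world. Camera axes: x right, y down, z forward; pixel columns grow to the right and rows downward; lengths in mm; the calibration is good to about 2 mm. A picture is of the moment at which its call begins: read the wrist's pose just before it. camera_params takes no time and is no camera call; for the wrist camera it gives the pose at the moment of the call.
- ctrl.close_job(): hands the job in; it is judged then, once.
The state is a dict: "t": time; "q": joint angles; "joint_velocities": joint speeds; "joint_efforts": joint torques, N m; "eef_pos": TCP position; "tool_rot": TCP orientation; "force": force on the tool from outside, world axes, zero at the start; "ft_torque": the same for the moment, N m; "gripper_width": opening from 0.0 (shut) to 1.0 (fully open); "grip_force": force on a finger pad.
Only numpy, scipy, OpenCV 4.12 (cv2) and the standard library are available. Lean on these libraries where they do the work, as an engineer would, in place of code of your own. Each camera call takes 0.05 s, during which the arm holds its last target. There are 200 camera calls.

TASK

Make the electronics unit ready for transport: push it along its rails in the open case until the hole in its side lug lines up with the hole in the steel bracket above, then take the pin with the tall round knob from the pin block and drive it down through both holes until its shoulder sits on the bracket. Then press the lid stay at its knee to break it, and swing the lid down fully shut. Leave the two other pins in the block and everything else on the bench where it is.

Things in the scene. Friction and masses are not known exactly. Their poses are not given: they have to be found in the camera images.
- case: Open aluminium transit case fixed on the bench, 280 (x) x 230 (y) x 80 mm high, walls and floor 6 mm. Origin: centre of its underside; x along the long side, y towards the hinge side, z up. Two floor rails (10 mm high) run along x at y -36 and +96; the unit slides between them. Foam block 32 mm high in the corner at -x, -y. Free floor inside the -x end wall for pushing the unit.
- bracket_hole (a point): Centre of the vertical 10 mm through hole in the steel pin bracket, at its top face (x 35, y -60, z 37 mm in the case's frame, axes as the case). The bracket's level leaf is 6 mm thick, 44 mm wide in x, held by a post at y -95 near the -y wall and reaching to y -40. The unit's lug passes 3 mm below the leaf.
- unit: Loose aluminium electronics unit on the case floor, 0.6 to 0.9 kg, 110 (x) x 104 (y) x 46 mm high (screw heads and fins to 51), 1 mm play between the rails. Origin: centre of its underside, axes as the case. It starts 30 to 60 mm short: push it towards the case's +x. Nothing stops it at the right place; it stays where it is left. Connectors on its +x face, its -x face is plain.
- lug_hole (a point): Centre of the vertical 10 mm through hole in the lug on the unit's -y side, at the lug's top (x 0, y -90, z 22 mm in the unit's frame). The lug is 36 mm wide in x, 6 mm thick and reaches to y -112. Lined up: straight below bracket_hole, 9 mm under it.
- unit_near_face (a point): Middle of the upper edge of the unit's plain -x face (x -55, y 0, z 46 mm in the unit's frame): the face to push on.
- pin_block: Black plastic block fixed on the bench, 170 (x) x 50 (y) x 40 mm high, origin at the centre of its underside. Three upright pins stand in 10 mm holes at x -55, 0 and +55 mm; which pin is in which hole changes.
- pin: The pin to use: steel, about 50 g, loose, upright in the block. Shank 8 mm diameter x 28 mm, its last 7 mm tapering to a 3 mm nose (so it draws the lug in by up to 2 mm); above it a collar 14 mm diameter x 4 mm, then a round knob 18 mm diameter x 26 mm, the tallest head of the three. Origin: at the nose, z up along the pin.
- pin_shoulder (a point): On the pin's axis at the underside of its collar, 28 mm above the nose. It rests on the block's top at the start and on the bracket's top when the pin is home.
- pin_top (a point): Centre of the top of the pin's knob, 58 mm above the nose.
- lid_hinge (a point): Middle of the lid's hinge line, which runs along the case's x on the upper edge of its +y side (x 0, y 115, z 80 mm in the case's frame, axes as the case).
- lid_edge (a point): Middle of the lid's free edge on its outer face, 230 mm from the hinge line and 14 mm out. The lid is a panel 280 x 230 x 14 mm, its inner face in the hinge line. Its z axis points out of the outer face: away from the case's inside when open, up when shut.
- lid (a joint): Lid angle, rad: 0 = open as at the start (94.5 degrees open, leaning 4.5 degrees back from upright), growing as it closes, 1.65 = fully shut on the case's rim. Once the stay is broken, stiff pivots hold the lid wherever it is left; moving it takes about 4 to 8 N near its free edge. Push it over from behind its outer face, then down.
- stay_knee (a joint): Knee of the folding stay, rad: 0 = locked (slightly over centre, against its stop; the lid cannot close), growing as the knee is pressed down and folds, about 1.8 with the lid shut. Broken from about 0.2 on; it does not spring back.
- knee_tab (a point): Top of the steel thumb tab at the stay's knee (18 mm in the case's x, 24 mm along the stay), just inside the +x end wall: x 116, y 27, z 115 mm in the case's frame at the start, sloping 20 degrees up towards the lid. Press down 15 to 25 mm to break the knee (2 to 10 N). The stay's two flat links run from the case's rim (y -55) up to the lid's edge.
- short_pin: Another pin in the block, with a small head 13 mm diameter x 16 mm: not to be used, leave it.
- flat_pin: Another pin in the block, with a wide low head 31 mm diameter x 9 mm and a stub on it: not to be used, leave it.
- multimeter: Dark red hand multimeter lying on the bench, 185 x 90 x 46 mm: leave it.
- board: Green circuit board on stand-offs, 120 x 90 mm, 22 mm high: leave it.
- screwdriver: Screwdriver with a black handle, 180 mm long, lying on the bench: leave it.
- spool: Grey plastic spool of copper wire, 64 mm diameter x 40 mm: leave it.
- carton: Small cardboard box, 120 x 85 x 55 mm: leave it.
- flux_bottle: Small amber bottle, 38 mm diameter x 85 mm: leave it.

How it is judged (in metres and radians):
On the way, in this order (a step that is already met when the one before it is completed fails the run):
1. the unit has been pushed until its lug's hole is under the bracket's hole (within 4 mm) (horizontal distance between lug_hole and bracket_hole below 0.004 m), for 0.2 s.
2. the pin is through both holes with its shoulder on the bracket (within 4 mm) (horizontal distance between lug_hole and bracket_hole below 0.003 m and distance between pin_shoulder and bracket_hole below 0.004 m and angle between pin's own z axis and vertical below 0.12 rad), for 0.2 s.
3. the knee of the stay is broken (beyond 0.2 rad) while the lid is still up (value of joint stay_knee above 0.2 rad and value of joint lid below 0.8 rad), for 0.1 s.
4. the lid is fully shut (within 0.035 rad, 8 mm at its edge) (value of joint lid above 1.615 rad), for 0.2 s.
At the end, for the whole second after the job is handed in: The lug's hole is within 3 mm of straight below the bracket's hole; the pin stands upright (within 0.12 rad) through both with its shoulder within 4 mm of the bracket's hole mouth; the lid is within 0.035 rad of fully shut (8 mm at its edge); pin and unit are at rest (all of step 2 and value of joint lid above 1.615 rad and linear speed of each of pin, unit below 0.02 m/s); the robot touches nothing.
It fails at once if one of the two other pins was moved more than 30 mm (distance of any of short_pin, flat_pin from where it was at the start of the episode above 0.03 m).
It fails at once if something else on the bench was moved more than 40 mm (distance of any of multimeter, board, screwdriver, spool, carton, flux_bottle from where it was at the start of the episode above 0.04 m).
It also fails if it takes over 72 s, if anything falls off the work surface, if the arm or the gripper's body presses on something with over 40 N, if the wrist force passes 120 N, or if a joint passes its speed limit or range.

## Working session

There is one attempt and no reset: what is moved stays moved. The work goes in short steps, Python scripts to look and compute and a shell command to move; the robot and the scene stay as the last step left them, time stands still between calls to the robot, and variables do not carry over. Pictures are saved under pics/ and viewed, at most 13 in all, crops included, and the job is handed in when it is done.

```bash
ls; mkdir -p pics
python3 - <<'E'
from plant import ctrl,cams
import cv2
for n in("top","side"):
    p=cams.camera_params(n);print(n,p)
    cv2.imwrite(f"pics/{n}0.png",cams.snapshot(n))
print(ctrl.state())
E
```

```text
pics
top {'fx': 384.02164392406576, 'fy': 384.02164392406576, 'cx': 322.8094916087746, 'cy': 204.34901428435595, 'position': array([ 385.75924165,  -34.80358427, 1409.75285103]), 'rotation': array([ 0.05204131, -0.7020475 ,  0.70852397, -0.04914053])}
side {'fx': 493.6241550214415, 'fy': 493.6241550214415, 'cx': 323.1244048468031, 'cy': 199.20420603993122, 'position': array([  68.0629429 , -976.18691674, 1047.58731397]), 'rotation': array([-0.42049224,  0.87955618, -0.19736924,  0.10301742])}
{'t': 0.1, 'q': array([ 1.12857579e+00,  1.31092840e-01,  1.48915976e+00,  1.22938741e-05,
        1.52302961e+00, -8.53575459e-02]), 'joint_velocities': array([-5.57045989e-05, -1.51809553e-03, -2.65480840e-03,  1.15362202e-04,
        5.96487271e-05,  1.07440416e-03]), 'joint_efforts': array([ 1.40583856e-03, -5.70956540e+01, -5.01939762e+01, -1.53889955e-04,
        8.16266838e-03,  5.82913344e-05]), 'eef_pos': array([209.33834071, 561.76343464, 230.35088124]), 'tool_rot': array([-2.26194972e-04,  1.77486422e-01,  9.84122887e-01, -8.13955119e-04]), 'force': array([ 0.67311831, -0.5603874 , -0.61217184]), 'ft_torque': array([-0.00586236,  0.02049451, -0.01043501]), 'grip_force': 0.0, 'gripper_width': 0.9982723814235468}
```

View pics/top0.png

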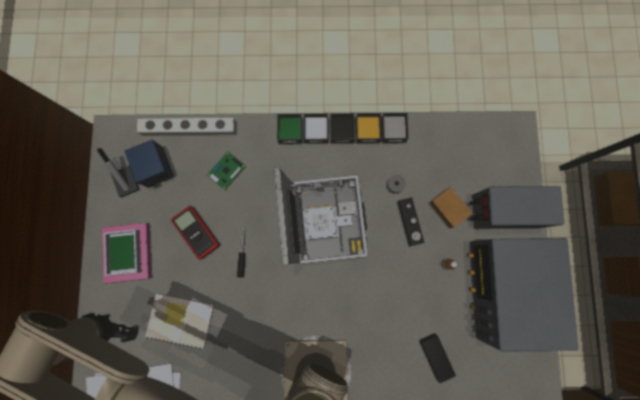

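View pics/side0.png

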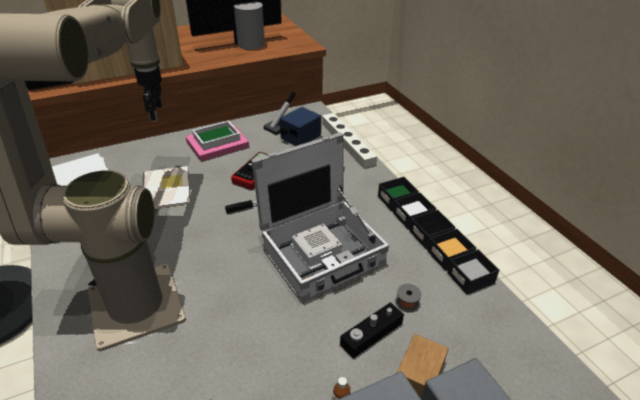

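The top view shows that image up is world +x and image right is −y. The case spans about (290..366, 178..263), with the lid on its left (+y). The pin block is around (410,222), and the side view shows three pins in it. Next I'll write the helpers and make enlarged crops.

```bash
cat > h.py <<'E'
import numpy as np, cv2
from plant import ctrl,cams
from scipy.spatial.transform import Rotation as R
def rot(q): return R.from_quat(np.roll(q,-1)).as_matrix()
def cam(n): 
    p=cams.camera_params(n); return p
def ray(p,u,v):
    d=rot(p['rotation'])@np.array([(u-p['cx'])/p['fx'],(v-p['cy'])/p['fy'],1]); return np.array(p['position']),d
def atz(p,u,v,z):
    o,d=ray(p,u,v); return o+d*(z-o[2])/d[2]
def proj(p,X):
    c=(np.atleast_2d(X)-p['position'])@rot(p['rotation']); return np.c_[p['fx']*c[:,0]/c[:,2]+p['cx'],p['fy']*c[:,1]/c[:,2]+p['cy']]
def crop(img,u0,v0,u1,v1,k): return cv2.resize(img[v0:v1,u0:u1],None,fx=k,fy=k,interpolation=cv2.INTER_CUBIC)
E
python3 - <<'E'
from h import *
p=cam("top")
for n,u,v,z in[("case c",328,220,80),("corner TR",357,178,80),("BR",366,258,80),("block",410,222,40),("base",316,368,0)]:print(n,atz(p,u,v,z).round())
w=cam("wrist");s=ctrl.state();T=rot(s['tool_rot']);print((T.T@(w['position']-s['eef_pos'])).round(1),(T.T@rot(w['rotation'])).round(3),w['fx'],w['cx'],w['cy'])
t=cv2.imread("pics/top0.png")
cv2.imwrite("pics/topc.png",crop(t,270,165,430,275,5))
E
```

```text
case c [522. -48.  80.]
corner TR [ 670. -152.   80.]
BR [ 390. -177.   80.]
block [ 517. -341.   40.]
base [12. -1.  0.]
[ 8.070e+01  1.000e-01 -1.441e+02] [[ 0.    -0.95  -0.314]
 [ 1.     0.    -0.   ]
 [ 0.    -0.314  0.95 ]] 357.3726287401531 312.82808111156464 203.67307938477987
```

View pics/topc.png

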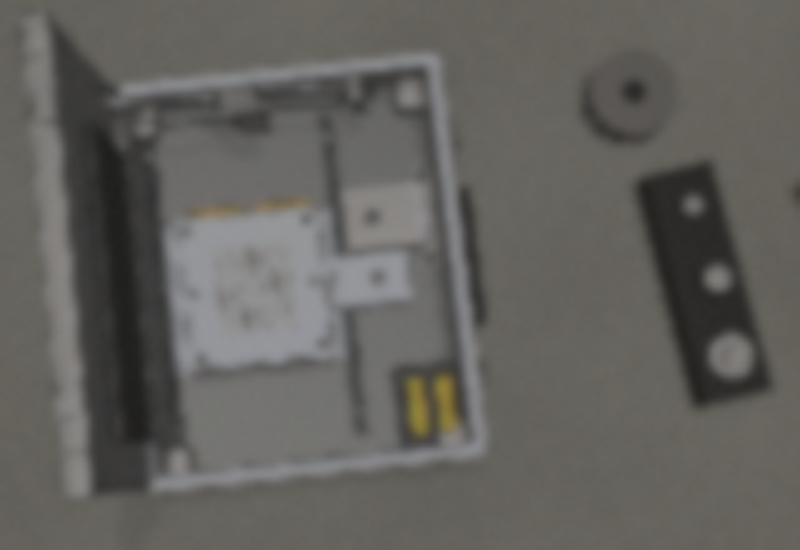

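The crop shows the bracket hole at crop (372,216), the lug hole at (377,276), and pins at (694,205) small, (717,278) middle knob and (731,355) flat. The case's −y rim corners are at (437,58) and (483,452). I'll fit poses from these.

Run:
```python
from h import *
p=cam("top");f=lambda u,v,z:atz(p,270+u/5,165+v/5,z)
a=f(440,54,80);b=f(486,455,80);c=f(150,490,80)
print("corners",a.round(1),b.round(1),c.round(1))
d=a-b;yaw=np.arctan2(d[1],d[0]);print("yaw",np.degrees(yaw),np.linalg.norm(d))
ex=np.array([np.cos(yaw),np.sin(yaw),0]);ey=np.array([-ex[1],ex[0],0])
o=(a+b)/2+115*ey;o[2]=0;print("case o",o.round(1))
cw=lambda x,y,z:(o+x*ex+y*ey+[0,0,z]).round(1)
print("bh pred",cw(35,-60,37),"bh seen",f(372,216,37).round(1));lh=f(377,276,28);print("lug",lh.round(1),"casexy",(lh-o)@ex,(lh-o)@ey)
print("near face",cw((lh-o)@ex-55,30,46),"knee",cw(116,27,115))
print("pins",f(694,205,60).round(1),f(717,278,70).round(1),f(731,355,52).round(1))
bl=[f(640,182,40),f(710,163,40),f(770,385,40),f(695,405,40)];print(np.round(bl,1),np.mean(bl,0))
e=(bl[1]+bl[0]-bl[2]-bl[3]);print(np.degrees(np.arctan2(e[1],e[0])))
s=cam("side");img=cv2.imread("pics/side0.png")
cv2.imwrite("pics/sidec.png",crop(img,230,130,430,280,4))
for n,X in[("pin",f(717,278,70)),("bh",cw(35,-60,37)),("knee",cw(116,27,115))]:print(n,proj(s,X))
```

```text
corners [ 678.3 -155.5   80. ] [ 397.1 -180.9   80. ] [375.4  49.7  80. ]
yaw 5.158108436297338 282.3606847569099
case o [527.4 -53.6   0. ]
bh pred [ 567.6 -110.2   37. ] bh seen [ 569.  -107.8   37. ]
lug [ 526.4 -111.1   28. ] casexy -6.122453160624595 -57.15177262307257
near face [463.8 -29.3  46. ] knee [640.5 -16.3 115. ]
pins [ 571.6 -334.9   60. ] [ 518.5 -346.7   70. ] [ 465.7 -358.4   52. ]
[[ 591.5 -301.1   40. ]
 [ 604.8 -352.1   40. ]
 [ 444.9 -388.    40. ]
 [ 431.2 -334.2   40. ]] [ 518.10768754 -343.87246687   40.        ]
12.147390256496328
pin [[371.27054586 316.78188422]]
bh [[343.74624789 257.35870028]]
knee [[352.024222   210.39615115]]
```

```bash
python3 -m pendant '[[[0,0,4],[0,0,0]],[[0,0,4],[0,0,0]],[[0,0,4],[0,0,0]],[[0,0,4],[0,0,0]]]' 3
python3 -m pendant '[[[1.2,-3.8,0],[0,0,1.3]],[[1.2,-3.8,0],[0,0,1.3]],[[1.2,-3.8,0],[0,0,1.3]],[[1.2,-3.8,0],[0,0,1.3]],[[1.2,-3.8,0],[0,0,1.3]]]'
python3 -m pendant '[[[1.2,-3.8,0],[0,0,1.3]],[[1.2,-3.8,0],[0,0,1.3]],[[1.2,-3.8,0],[0,0,1.3]],[[1.2,-3.8,0],[0,0,1.3]],[[1.2,-3.8,0],[0,0,1.3]]]'
python3 -m pendant '[[[1.2,-3.8,0],[0,0,1.3]],[[1.2,-3.8,0],[0,0,1.3]],[[1.2,-3.8,0],[0,0,1.3]],[[1.2,-3.8,0],[0,0,1.3]],[[1.2,-3.8,0],[0,0,1.3]]]'
python3 -m pendant '[[[1.2,-3.8,0],[0,0,1.3]],[[1.2,-3.8,0],[0,0,1.3]],[[1.2,-3.8,0],[0,0,1.3]],[[1.2,-3.8,0],[0,0,1.3]],[[1.2,-3.8,0],[0,0,1.3]]]'
python3 -m pendant '[[[0,0,-3.5],[0,0,0]],[[0,0,-3.5],[0,0,0]],[[0,0,-3.5],[0,0,0]],[[0,0,-3.5],[0,0,0]],[[0,0,0],[0,0,0]]]'
python3 -m pendant '[[[0,0,0],[0,0,0]],[[0,0,0],[0,0,0]]]'
python3 - <<'E'
from h import *
import pickle
p=cam("wrist");im=cams.snapshot("wrist");cv2.imwrite("pics/w1.png",im);pickle.dump(p,open("w1.pkl","wb"))
s=ctrl.state();print(s['eef_pos'],s['tool_rot'],s['t'])
cv2.imwrite("pics/w1v.png",cv2.resize(im,None,fx=1.25,fy=1.25,interpolation=cv2.INTER_CUBIC))
for n,X in[("bh",[567.6,-110.2,37]),("pin",[518.5,-346.7,70])]:print(n,proj(p,X)*1.25)
E
```

```text
t: 0.43
eef_pos: [209.3, 561.7, 392.4]
tool_rot: [-0.0, 0.177, 0.984, -0.001]
force: [-0.3, 0.3, -0.2]
gripper_width: 0.456
grip_force: 0.0
t: 0.85
eef_pos: [269.5, 370.5, 390.7]
tool_rot: [-0.0, 0.12, 0.993, -0.0]
force: [0.1, -0.1, 0.5]
gripper_width: 0.353
grip_force: 0.0
t: 1.27
eef_pos: [329.3, 180.5, 391.0]
tool_rot: [-0.0, 0.064, 0.998, -0.0]
force: [1.2, 0.0, 0.2]
gripper_width: 0.354
grip_force: 0.0
t: 1.68
eef_pos: [389.4, -9.8, 391.2]
tool_rot: [0.0, 0.008, 1.0, 0.0]
force: [1.2, 0.3, -0.4]
gripper_width: 0.35
grip_force: 0.0
t: 2.1
eef_pos: [449.5, -199.9, 390.9]
tool_rot: [-0.0, -0.049, 0.999, 0.0]
force: [0.5, 0.9, 1.1]
gripper_width: 0.354
grip_force: 0.0
t: 2.52
eef_pos: [445.5, -195.7, 242.4]
tool_rot: [-0.006, -0.048, 0.999, 0.004]
force: [-0.9, 0.8, -1.4]
gripper_width: 0.349
grip_force: 0.0
t: 2.68
eef_pos: [450.2, -198.1, 253.5]
tool_rot: [0.001, -0.049, 0.999, -0.001]
force: [0.4, -0.1, 0.1]
gripper_width: 0.351
grip_force: 0.0
[ 450.81270205 -198.38757703  254.5103784 ] [ 0.00181446 -0.04854792  0.99881856 -0.00114014] 2.7333
bh [[474.83788384 344.85992859]]
pin [[195.95359982 285.29122782]]
```

View pics/w1v.png

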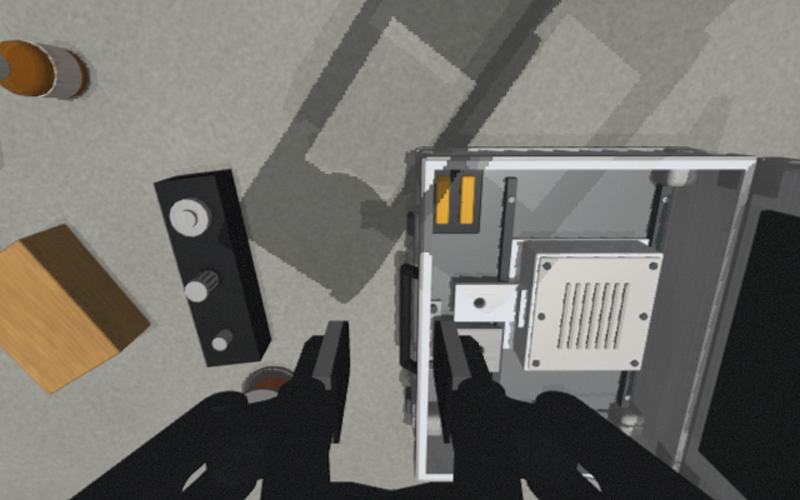

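The wrist view at 1.25x (image down = world +x) shows the pin knob top at (197,291), lug hole (479,302), bracket hole at about (483,349) and unit near-face upper edge along (537..661, 251). The tall knob is the middle pin. Next I'll turn these into positions.

Run:
```python
from h import *
import pickle
p=pickle.load(open("w1.pkl","rb"));f=lambda u,v,z:atz(p,u/1.25,v/1.25,z).round(1)
print("pin",f(197,291,98),f(197,291,70),"short",f(219,344,60),"flat",f(187,216,52))
print("blk",f(155,184,40),f(231,170,40),f(271,341,40),f(208,366,40))
print("lug",f(479,302,28),"bh",f(483,349,37),"rim BR",f(421,158,80),"rim BL",f(756,158,80))
print("face",f(537,252,46),f(661,252,46))
print("rim -y",f(423,200,80),f(419,478,80), "rail", )
```

```text
pin [ 510.2 -334.    98. ] [ 523.4 -346.1   70. ] short [ 575.6 -333.6   60. ] flat [ 467.6 -359.2   52. ]
blk [ 447.  -388.9   40. ] [ 429.9 -328.    40. ] [ 580.1 -294.4   40. ] [ 611.8 -351.8   40. ]
lug [ 528.9 -110.9   28. ] bh [ 571.1 -102.1   37. ] rim BR [ 401.8 -182.    80. ] rim BL [379.1  50.5  80. ]
face [471.8 -75.   46. ] [461.8  26.9  46. ]
rim -y [ 431.2 -177.    80. ] [ 682.5 -150.4   80. ] rail
```

```bash
python3 -m pendant '[[[-0.4,3.4,0],[0,0,0]],[[-0.3,3.4,0],[0,0,0]],[[-0.3,3.4,0],[0,0,0]],[[-0.3,3.4,0],[0,0,0]],[[-0.3,3.4,0],[0,0,0]]]' 0
python3 -m pendant '[[[0,0,-3],[0,0,0]],[[0,0,-3],[0,0,0]],[[0,0,-3],[0,0,0]],[[0,0,-3],[0,0,0]],[[0,0,-2],[0,0,0]]]'
python3 -m pendant '[[[0,0,-2],[0,0,0]],[[0,0,-2],[0,0,0]],[[0,0,-2],[0,0,0]],[[0,0,-2],[0,0,0]],[[0,0,-1],[0,0,0]]]'
python3 -m pendant '[[[0,0,0],[0,0,0]],[[0,0,0],[0,0,0]],[[0,0,0],[0,0,0]]]'
```

```text
t: 3.15
eef_pos: [434.7, -26.6, 254.9]
tool_rot: [0.003, -0.048, 0.999, -0.001]
force: [0.7, 0.4, 0.9]
gripper_width: 0.001
grip_force: 0.0
t: 3.57
eef_pos: [434.7, -27.7, 111.8]
tool_rot: [0.001, -0.049, 0.999, -0.0]
force: [-0.5, 0.5, 1.4]
gripper_width: 0.003
grip_force: 0.0
t: 3.98
eef_pos: [435.0, -28.0, 21.8]
tool_rot: [0.001, -0.049, 0.999, -0.0]
force: [-0.7, 0.5, 0.2]
gripper_width: -0.003
grip_force: 0.0
t: 4.23
eef_pos: [435.4, -28.1, 23.4]
tool_rot: [0.002, -0.049, 0.999, -0.0]
force: [0.3, -0.2, 0.1]
gripper_width: 0.002
grip_force: 0.0
```

```bash
python3 -m pendant '[[[0.5,0.05,0],[0,0,0]],[[0.5,0.05,0],[0,0,0]],[[0.5,0.05,0],[0,0,0]],[[0.3,0.03,0],[0,0,0]]]'
python3 -m pendant '[[[0.3,0.03,0],[0,0,0]],[[0.3,0.03,0],[0,0,0]],[[0.3,0.03,0],[0,0,0]]]'
python3 -m pendant '[[[0.3,0.03,0],[0,0,0]],[[0.3,0.03,0],[0,0,0]],[[0.3,0.03,0],[0,0,0]],[[0.3,0.03,0],[0,0,0]],[[0.3,0.03,0],[0,0,0]]]'
python3 -m pendant '[[[0.3,0.03,0],[0,0,0]],[[0.3,0.03,0],[0,0,0]],[[0,0,0],[0,0,0]],[[0,0,0],[0,0,0]]]'
python3 - <<'E'
from h import *
import pickle
p=cam("wrist");im=cams.snapshot("wrist");cv2.imwrite("pics/w2.png",im);pickle.dump(p,open("w2.pkl","wb"))
s=ctrl.state();print(s['eef_pos'],s['force'])
b=proj(p,[569,-109,37])[0];print(b)
cv2.imwrite("pics/w2v.png",cv2.resize(im,None,fx=1.25,fy=1.25,interpolation=cv2.INTER_CUBIC))
E
```

```text
t: 4.57
eef_pos: [453.0, -26.0, 22.0]
tool_rot: [0.001, -0.048, 0.999, -0.0]
force: [0.5, 1.2, 0.7]
gripper_width: 0.003
grip_force: 0.0
t: 4.82
eef_pos: [459.5, -25.0, 20.9]
tool_rot: [-0.002, -0.049, 0.999, 0.0]
force: [-6.1, -1.1, 5.3]
gripper_width: -0.001
grip_force: 3.2
t: 5.23
eef_pos: [474.4, -23.5, 20.8]
tool_rot: [-0.002, -0.049, 0.999, 0.0]
force: [-6.1, -1.1, 4.5]
gripper_width: 0.002
grip_force: 3.4
t: 5.57
eef_pos: [481.2, -22.9, 20.9]
tool_rot: [-0.001, -0.048, 0.999, 0.0]
force: [-1.7, -0.4, -1.0]
gripper_width: -0.002
grip_force: 1.0
[481.15665948 -22.89811331  20.90957947] [-3.07212154 -0.19735946 -1.02808478]
[116.16703085 436.03483685]
```

View pics/w2v.png

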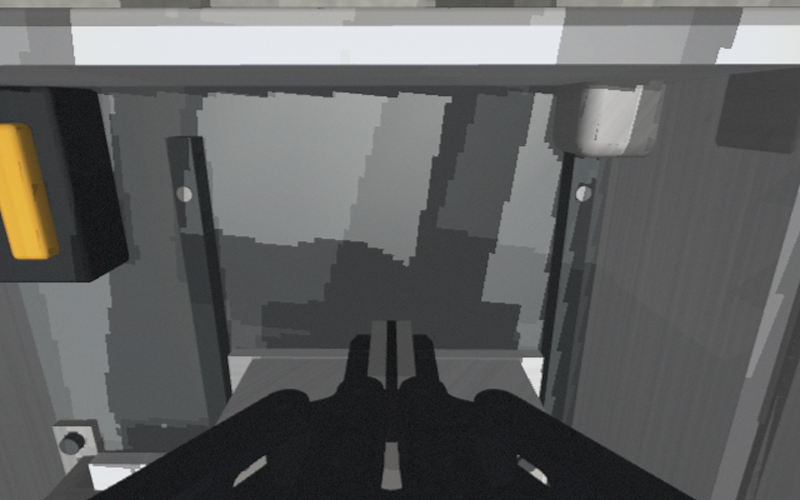

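The holes are out of frame, and the fingers are in contact with the unit's face. I'll push a bit more, then retreat and look from straight above the holes.

```bash
python3 -m pendant '[[[0.3,0.03,0],[0,0,0]],[[0.3,0.03,0],[0,0,0]],[[0.3,0.03,0],[0,0,0]],[[0.3,0.03,0],[0,0,0]],[[0,0,0],[0,0,0]]]'
python3 -m pendant '[[[0,0,0],[0,0,0]],[[0,0,0],[0,0,0]]]'
python3 -m pendant '[[[-1,-0.1,0],[0,0,0]],[[0,0,3],[0,0,0]],[[0,0,4],[0,0,0]],[[0,0,4],[0,0,0]],[[0,0,3],[0,0,0]]]'
python3 -m pendant '[[[1,-3.4,0],[0,0,0]],[[1,-3.4,0],[0,0,0]],[[1,-1.7,0],[0,0,0]],[[0,0,0],[0,0,0]],[[0,0,0],[0,0,0]]]'
python3 -m pendant '[[[0,0,0],[0,0,0]],[[0,0,0],[0,0,0]],[[0,0,0],[0,0,0]]]'
python3 - <<'E'
from h import *
import pickle
p=cam("wrist");im=cams.snapshot("wrist");cv2.imwrite("pics/w3.png",im);pickle.dump(p,open("w3.pkl","wb"))
b=proj(p,[569,-109,37])[0];print(b,cams.camera_params("wrist")['position']-p['position'])
cv2.imwrite("pics/w3v.png",cv2.resize(im,None,fx=1.25,fy=1.25,interpolation=cv2.INTER_CUBIC))
E
```

```text
t: 6.03
eef_pos: [494.1, -21.7, 21.2]
tool_rot: [0.0, -0.048, 0.999, 0.0]
force: [-1.0, 0.3, -1.0]
gripper_width: -0.0
grip_force: 0.5
t: 6.2
eef_pos: [494.1, -21.8, 21.6]
tool_rot: [0.001, -0.049, 0.999, -0.0]
force: [-1.9, -0.0, -0.5]
gripper_width: 0.001
grip_force: 0.3
t: 6.62
eef_pos: [484.8, -22.9, 165.2]
tool_rot: [0.002, -0.048, 0.999, -0.0]
force: [1.0, -0.2, 0.3]
gripper_width: 0.003
grip_force: 0.0
t: 7.03
eef_pos: [514.0, -108.6, 161.6]
tool_rot: [0.0, -0.047, 0.999, -0.0]
force: [-0.5, -0.2, 0.2]
gripper_width: -0.002
grip_force: 0.0
t: 7.28
eef_pos: [513.3, -106.8, 161.2]
tool_rot: [-0.0, -0.049, 0.999, 0.0]
force: [0.4, 0.4, 0.4]
gripper_width: 0.001
grip_force: 0.0
[303.49263135 257.64348721] [ 0.04207806 -0.06895393  0.03565085]
```

View pics/w3v.png

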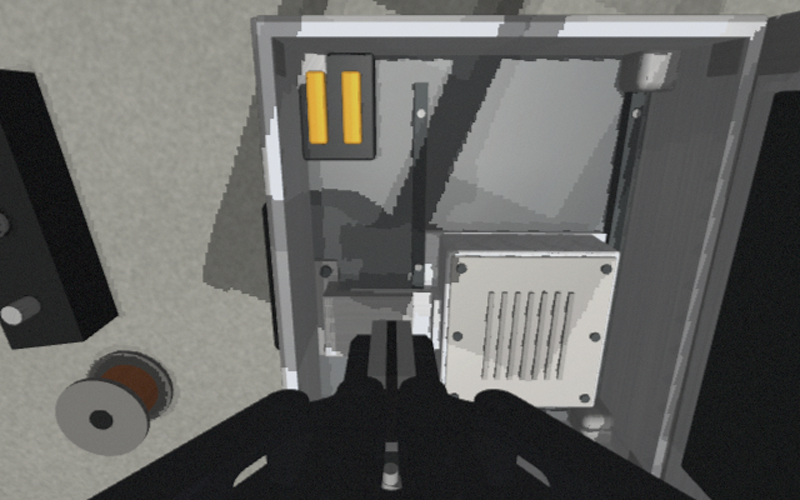

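The fingers hide the holes, so I'll shift forward to bring them higher in the image.

```bash
python3 -m pendant '[[[3,-1,0],[0,0,0]],[[3,-1,0],[0,0,0]],[[0,0,0],[0,0,0]],[[0,0,0],[0,0,0]],[[0,0,0],[0,0,0]]]'
python3 -m pendant '[[[0,0,0],[0,0,0]],[[0,0,0],[0,0,0]]]'
python3 - <<'E'
from h import *
import pickle
p=cam("wrist");im=cams.snapshot("wrist");cv2.imwrite("pics/w4.png",im);pickle.dump(p,open("w4.pkl","wb"))
b=proj(p,[569,-109,37])[0].astype(int);print(b)
u,v=max(b[0]-100,0),max(b[1]-75,0);print(u,v)
cv2.imwrite("pics/w4v.png",crop(im,u,v,u+200,v+150,4))
E
```

```text
t: 7.75
eef_pos: [573.1, -127.2, 160.9]
tool_rot: [-0.001, -0.049, 0.999, 0.0]
force: [-0.1, -0.2, -1.2]
gripper_width: 0.0
grip_force: 0.0
t: 7.92
eef_pos: [573.1, -127.4, 161.9]
tool_rot: [0.0, -0.049, 0.999, -0.0]
force: [0.4, -0.6, -0.0]
gripper_width: -0.003
grip_force: 0.0
[336 190]
236 115
```

View pics/w4v.png

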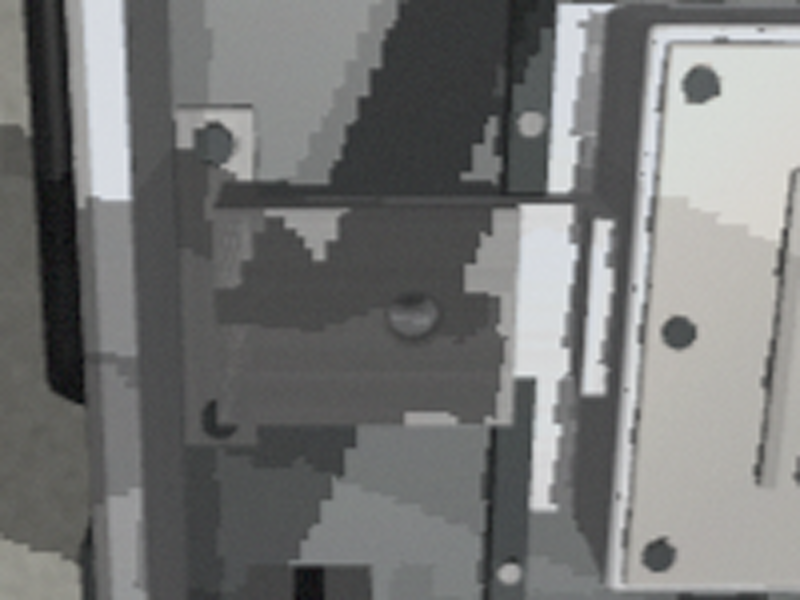

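The bracket hole is at crop (412,317). The lug covers the rail down to row 378, which marks the lug's +x edge. The unit's screws are at (701,84), (679,331) and (658,553). Converting these:

Run:
```python
from h import *
import pickle
p=pickle.load(open("w4.pkl","rb"));f=lambda u,v,z:atz(p,236+u/4,115+v/4,z)
bh=f(412,317,37);yaw=np.radians(5.4)
ex=np.array([np.cos(yaw),np.sin(yaw),0]);ey=np.array([-ex[1],ex[0],0])
print("bh",bh.round(1))
g=lambda n,X:print(n,X.round(1),"rel bh:",((X-bh)@ex).round(1),((X-bh)@ey).round(1))
g("lug+x edge",f(535,378,28));g("bracket -x edge",f(350,205,37));g("bracket +x",f(350,425,37));
for s in[(701,84),(679,331),(658,553)]:g("screw",f(*s,51))
g("unit top +x",f(720,590,46));g("unit top -x",f(720,25,46));g("face bottom-left",f(620,590,46));g("topleft",f(655,25,46))
# view axis yaw via wall
a,b=f(500,0,16),f(485,590,16);d=b-a;print("yaw rail",np.degrees(np.arctan2(d[1],d[0])))
d=f(620,590,46)-f(655,25,46);print("yaw unit",np.degrees(np.arctan2(d[1],d[0])))
# earlier: lug edges in w1 at 1.25 scale
p=pickle.load(open("w1.pkl","rb"));
for n,X in [("lughole",atz(p,479/1.25,302/1.25,28)),("screwL",atz(p,546/1.25,266/1.25,51)),("scrM",atz(p,541/1.25,316/1.25,51)),("scr+",atz(p,532/1.25,363/1.25,51))]:g("w1 "+n,X)
```

```text
bh [ 571.5 -106.8   37. ]
lug+x edge [584.7 -79.1  28. ] rel bh: 15.7 26.3
bracket -x edge [ 550.4 -121.3   37. ] rel bh: -22.3 -12.5
bracket +x [ 595.3 -116.5   37. ] rel bh: 22.8 -11.9
screw [519.7 -62.7  51. ] rel bh: -47.4 48.9
screw [565.3 -58.4  51. ] rel bh: -1.7 48.8
screw [610.8 -54.3  51. ] rel bh: 44.1 48.6
unit top +x [620.1 -38.8  46. ] rel bh: 54.8 63.2
unit top -x [509.7 -59.8  46. ] rel bh: -57.1 52.7
face bottom-left [622.1 -58.9  46. ] rel bh: 54.8 42.9
topleft [510.8 -71.3  46. ] rel bh: -57.1 41.1
yaw rail 6.519704995700035
yaw unit 6.340147814930992
w1 lughole [ 528.9 -110.9   28. ] rel bh: -42.8 -0.0
w1 screwL [481.6 -67.   51. ] rel bh: -85.8 48.1
w1 scrM [526.8 -61.9  51. ] rel bh: -40.3 48.9
w1 scr+ [572.9 -60.6  51. ] rel bh: 5.8 45.9
```

Roughly 1.7 mm remain to push. I'll go back behind the unit and push it that last bit.

```bash
python3 -m pendant '[[[-3,1,0],[0,0,0]],[[-3,1,0],[0,0,0]],[[-1.5,1.7,0],[0,0,0]],[[-1,3.4,0],[0,0,0]],[[-1,3.4,0],[0,0,0]]]'
python3 -m pendant '[[[-0.5,0,0],[0,0,0]],[[0,0,-4],[0,0,0]],[[0,0,-4],[0,0,0]],[[0,0,-4],[0,0,0]],[[0,0,-2],[0,0,0]]]'
python3 -m pendant '[[[0.5,0,0],[0,0,0]],[[0.5,0.05,0],[0,0,0]],[[0.3,0.05,0],[0,0,0]],[[0.2,0,0],[0,0,0]],[[0,0,0],[0,0,0]]]'
python3 -m pendant '[[[0.1,0,0],[0,0,0]],[[0,0,0],[0,0,0]],[[0,0,0],[0,0,0]]]'
```

```text
t: 8.38
eef_pos: [477.4, -22.5, 161.7]
tool_rot: [0.001, -0.047, 0.999, -0.0]
force: [0.3, 1.0, 0.1]
gripper_width: -0.001
grip_force: 0.0
t: 8.8
eef_pos: [470.4, -22.4, 17.3]
tool_rot: [-0.002, -0.049, 0.999, 0.0]
force: [-0.9, 1.0, -0.8]
gripper_width: -0.001
grip_force: 0.0
t: 9.22
eef_pos: [491.2, -22.1, 23.8]
tool_rot: [0.002, -0.049, 0.999, -0.0]
force: [0.2, -0.3, 0.2]
gripper_width: -0.001
grip_force: 0.0
t: 9.47
eef_pos: [489.9, -21.8, 21.8]
tool_rot: [0.0, -0.048, 0.999, -0.0]
force: [0.5, 0.3, 0.1]
gripper_width: -0.002
grip_force: 0.0
```

```bash
python3 -m pendant '[[[0.2,0.02,0],[0,0,0]],[[0.2,0.02,0],[0,0,0]],[[0.15,0,0],[0,0,0]],[[0,0,0],[0,0,0]],[[0,0,0],[0,0,0]]]'
```

```text
t: 9.88
eef_pos: [494.7, -21.4, 21.1]
tool_rot: [-0.001, -0.049, 0.999, 0.0]
force: [-3.9, -0.6, 2.4]
gripper_width: 0.004
grip_force: 1.9
```

```bash
python3 -m pendant '[[[0.1,0.01,0],[0,0,0]],[[0,0,0],[0,0,0]],[[0,0,0],[0,0,0]]]'
```

```text
t: 10.13
eef_pos: [495.4, -21.3, 21.0]
tool_rot: [-0.001, -0.048, 0.999, 0.0]
force: [-5.5, -0.9, 2.5]
gripper_width: -0.004
grip_force: 2.6
```

```bash
python3 -m pendant '[[[0.05,0.01,0],[0,0,0]],[[0,0,0],[0,0,0]],[[0,0,0],[0,0,0]]]'
python3 -m pendant '[[[-1,-0.1,0],[0,0,0]],[[0,0,3],[0,0,0]],[[0,0,4],[0,0,0]],[[0,0,4],[0,0,0]],[[0,0,3],[0,0,0]]]'
python3 -m pendant '[[[1.8,-3.4,0],[0,0,0]],[[1.8,-3.4,0],[0,0,0]],[[1.8,-3.4,0],[0,0,0]],[[1.8,-3.4,0],[0,0,0]],[[1.8,-3.4,0],[0,0,0]]]' 4.5
python3 -m pendant '[[[0,0,0],[0,0,0]],[[0,0,0],[0,0,0]],[[0,0,0],[0,0,0]],[[0,0,0],[0,0,0]],[[0,0,0],[0,0,0]]]'
python3 - <<'E'
from h import *
import pickle
p=cam("wrist");im=cams.snapshot("wrist");cv2.imwrite("pics/w5.png",im);pickle.dump(p,open("w5.pkl","wb"))
o=[]
for X in([571.5,-106.8,37],[521,-346,65]):
    b=proj(p,X)[0].astype(int);u,v=np.clip(b[0]-50,0,540),np.clip(b[1]-60,0,270);print(b,u,v);o.append(crop(im,u,v,u+100,v+130,4))
cv2.imwrite("pics/w5v.png",np.hstack(o))
E
```

```text
t: 10.38
eef_pos: [495.8, -21.2, 21.0]
tool_rot: [-0.001, -0.048, 0.999, 0.0]
force: [-5.3, -0.9, 2.5]
gripper_width: -0.0
grip_force: 2.6
t: 10.8
eef_pos: [487.6, -22.3, 164.7]
tool_rot: [0.002, -0.048, 0.999, -0.0]
force: [1.1, -0.7, 0.8]
gripper_width: -0.001
grip_force: 0.0
t: 11.22
eef_pos: [577.7, -194.0, 161.5]
tool_rot: [0.001, -0.049, 0.999, -0.0]
force: [0.8, 0.2, -0.1]
gripper_width: 0.523
grip_force: 0.0
t: 11.63
eef_pos: [576.5, -191.1, 161.7]
tool_rot: [0.0, -0.049, 0.999, -0.0]
force: [-0.2, 0.4, 0.4]
gripper_width: 0.533
grip_force: 0.0
[419 197] 369 137
[ 83 102] 33 42
```

View pics/w5v.png

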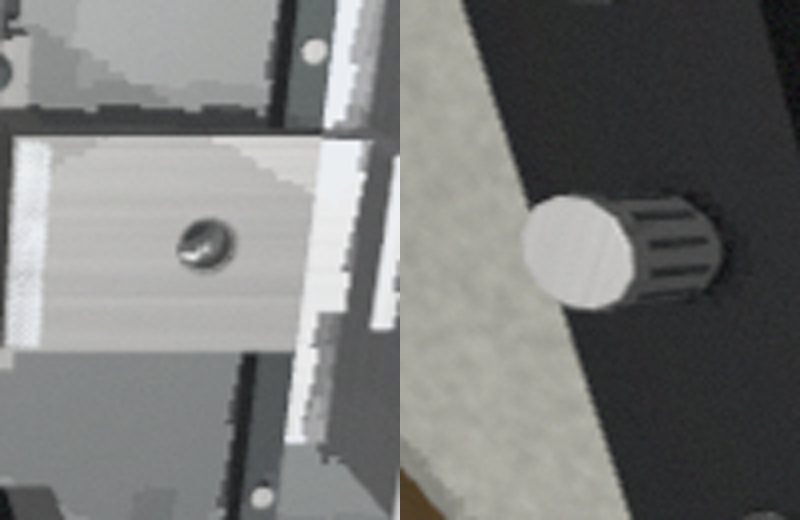

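The left crop shows the bracket hole at (206,244) with a dark lug hole inside it, seen at an angle. The right crop shows the pin's knob top centred at (580,252).

Run:
```python
from h import *
import pickle
p=pickle.load(open("w5.pkl","rb"))
bh=atz(p,369+206/4,137+244/4,37);pin=atz(p,33+180/4,42+252/4,70)
print(bh.round(1),pin.round(1), (bh-pin).round(1))
lug=atz(p,369+318/4,137+315/4,28);print("lug edge",((lug-bh)@[np.cos(.098),np.sin(.098),0]).round(1))
l=proj(p,[bh[0],bh[1],28])[0];print("lug hole exp crop",(l-[369,137])*4)
print(ctrl.state()['eef_pos'])
```

```text
[ 571.5 -106.3   37. ] [ 522.6 -346.6   70. ] [ 48.9 240.3 -33. ]
lug edge 18.2
lug hole exp crop [193.34822979 230.73797619]
[ 576.55166607 -191.11523039  161.77962675]
```

```bash
python3 -m pendant '[[[-1.35,-3.88,0],[0,0,0]],[[-1.35,-3.88,0],[0,0,0]],[[-1.35,-3.88,0],[0,0,0]],[[-1.35,-3.88,0],[0,0,0]],[[0,0,-3],[0,0,0]]]'
python3 -m pendant '[[[0,0,-3],[0,0,0]],[[0,0,-2],[0,0,0]],[[0,0,0],[0,0,0]],[[0,0,0],[0,0,0]],[[0,0,0],[0,0,0]]]'
```

```text
t: 12.1
eef_pos: [523.4, -356.3, 139.0]
tool_rot: [0.004, -0.047, 0.999, -0.006]
force: [1.0, -0.2, 2.0]
gripper_width: 0.526
grip_force: 0.0
t: 12.52
eef_pos: [523.6, -347.4, 83.3]
tool_rot: [0.001, -0.049, 0.999, -0.001]
force: [0.8, -0.8, 0.1]
gripper_width: 0.523
grip_force: 0.0
```

```bash
python3 -m pendant '[[[-0.1,0.05,-1],[0,0,0]],[[0,0,-1],[0,0,0]],[[0,0,-1],[0,0,0]],[[0,0,-0.5],[0,0,0]],[[0,0,0],[0,0,0]]]'
python3 -m pendant '[[[0,0,0],[0,0,0]],[[0,0,0],[0,0,0]],[[0,0,0],[0,0,0]],[[0,0,0],[0,0,0]],[[0,0,0],[0,0,0]]]' 0.5
python3 -m pendant '[[[0,0,0],[0,0,0]],[[0,0,0],[0,0,0]]]'
```

```text
t: 12.93
eef_pos: [520.3, -345.8, 43.9]
tool_rot: [-0.001, -0.049, 0.999, 0.001]
force: [0.8, -0.4, -1.0]
gripper_width: 0.531
grip_force: 0.0
t: 13.35
eef_pos: [521.9, -347.2, 46.8]
tool_rot: [0.0, -0.048, 0.999, -0.0]
force: [-1.1, 0.0, 0.7]
gripper_width: 0.185
grip_force: 58.5
t: 13.52
eef_pos: [521.9, -347.2, 46.8]
tool_rot: [0.0, -0.048, 0.999, -0.0]
force: [0.2, -0.2, 2.5]
gripper_width: 0.183
grip_force: 58.6
```

```bash
python3 -m pendant '[[[0,0,1],[0,0,0]],[[0,0,2],[0,0,0]],[[0,0,3],[0,0,0]],[[0,0,3],[0,0,0]],[[0,0,2],[0,0,0]]]'
python3 -m pendant '[[[0.7,3.4,0],[0,0,0]],[[0.7,3.4,0],[0,0,0]],[[0.7,3.4,0],[0,0,0]],[[0.7,3.4,0],[0,0,0]],[[0.7,3.4,0],[0,0,0]]]'
python3 -m pendant '[[[0.7,3.4,0],[0,0,0]],[[0.7,3.4,0],[0,0,0]],[[0,0.2,0],[0,0,0]],[[0,0,0],[0,0,0]],[[0,0,0],[0,0,0]]]'
python3 -m pendant '[[[0,0,-2],[0,0,0]],[[0,0,-2],[0,0,0]],[[0,0,-2],[0,0,0]],[[0,0,-1],[0,0,0]],[[0,0,0],[0,0,0]]]'
python3 -m pendant '[[[0,0,0],[0,0,0]],[[0,0,0],[0,0,0]],[[0,0,0],[0,0,0]]]'
```

```text
t: 13.93
eef_pos: [522.2, -347.4, 160.1]
tool_rot: [0.001, -0.048, 0.999, -0.001]
force: [1.1, 0.2, 0.1]
gripper_width: 0.184
grip_force: 59.3
t: 14.35
eef_pos: [556.5, -175.3, 157.0]
tool_rot: [0.0, -0.048, 0.999, -0.0]
force: [1.2, -0.5, -0.2]
gripper_width: 0.186
grip_force: 59.3
t: 14.77
eef_pos: [570.5, -107.0, 156.7]
tool_rot: [-0.0, -0.049, 0.999, -0.0]
force: [0.4, 0.1, -0.0]
gripper_width: 0.183
grip_force: 59.3
t: 15.18
eef_pos: [568.1, -107.7, 83.2]
tool_rot: [-0.003, -0.048, 0.999, 0.001]
force: [-0.8, -0.6, -0.8]
gripper_width: 0.186
grip_force: 59.3
t: 15.43
eef_pos: [571.7, -107.5, 88.1]
tool_rot: [0.001, -0.048, 0.999, -0.0]
force: [0.9, 0.2, -0.3]
gripper_width: 0.187
grip_force: 59.3
```

```bash
python3 -m pendant '[[[-0.05,0.1,-0.5],[0,0,0]],[[0,0,-0.6],[0,0,0]],[[0,0,0],[0,0,0]],[[0,0,0],[0,0,0]],[[0,0,0],[0,0,0]]]'
python3 -m pendant '[[[0,0,-0.3],[0,0,0]],[[0,0,-0.3],[0,0,0]],[[0,0,-0.3],[0,0,0]],[[0,0,0],[0,0,0]],[[0,0,0],[0,0,0]]]'
```

```text
t: 15.85
eef_pos: [569.9, -105.7, 75.1]
tool_rot: [-0.0, -0.049, 0.999, 0.0]
force: [-0.6, 0.6, -0.9]
gripper_width: 0.192
grip_force: 59.3
t: 16.27
eef_pos: [569.8, -105.8, 65.9]
tool_rot: [-0.0, -0.048, 0.999, 0.0]
force: [0.7, 1.4, -1.2]
gripper_width: 0.181
grip_force: 59.3
```

The nose is inside the bracket hole without any vertical contact force, so I'll continue down slowly.

```bash
python3 -m pendant '[[[0.05,-0.05,-0.2],[0,0,0]],[[0,0,-0.3],[0,0,0]],[[0,0,-0.3],[0,0,0]],[[0,0,0],[0,0,0]],[[0,0,0],[0,0,0]]]'
python3 -m pendant '[[[0,0,-0.3],[0,0,0]],[[0,0,-0.3],[0,0,0]],[[0,0,0],[0,0,0]],[[0,0,0],[0,0,0]]]'
```

```text
t: 16.68
eef_pos: [570.2, -106.3, 57.8]
tool_rot: [-0.0, -0.048, 0.999, 0.0]
force: [0.2, 1.0, -0.3]
gripper_width: 0.188
grip_force: 59.3
t: 17.02
eef_pos: [570.1, -106.4, 51.8]
tool_rot: [-0.0, -0.048, 0.999, 0.0]
force: [-1.9, -1.3, -1.2]
gripper_width: 0.186
grip_force: 59.5
```

```bash
python3 -m pendant '[[[0,0,-0.3],[0,0,0]],[[0,0,-0.3],[0,0,0]],[[0,0,-0.2],[0,0,0]],[[0,0,0],[0,0,0]],[[0,0,0],[0,0,0]]]'
```

```text
t: 17.43
eef_pos: [570.4, -106.4, 44.0]
tool_rot: [-0.0, -0.048, 0.999, 0.0]
force: [-0.7, -1.0, -1.8]
gripper_width: 0.188
grip_force: 59.6
```

```bash
python3 -m pendant '[[[0,0,-0.15],[0,0,0]],[[0,0,-0.15],[0,0,0]],[[0,0,0],[0,0,0]],[[0,0,0],[0,0,0]]]'
```

```text
t: 17.77
eef_pos: [570.8, -106.4, 43.6]
tool_rot: [0.0, -0.049, 0.999, -0.0]
force: [-11.8, 2.0, 18.9]
gripper_width: 0.191
grip_force: 61.6
```

Seated: the TCP is at 43.6 with about 19 N upward. I'll release, lift, and move above the knee tab.

```bash
python3 -m pendant '[[[0,0,0.2],[0,0,0]],[[0,0,0],[0,0,0]],[[0,0,0],[0,0,0]],[[0,0,0],[0,0,0]]]' 3.4
python3 -m pendant '[[[0,0,1.5],[0,0,0]],[[0,0,3.5],[0,0,0]],[[0,0,3.5],[0,0,0]],[[0,0,3.5],[0,0,0]],[[0,0,3.5],[0,0,0]]]'
python3 -m pendant '[[[1.8,2.3,0],[0,0,0]],[[1.8,2.4,0],[0,0,0]],[[1.8,2.4,0],[0,0,0]],[[1.8,2.4,0],[0,0,0]],[[0,0,0],[0,0,0]]]' 0
python3 -m pendant '[[[0,0,0],[0,0,0]],[[0,0,0],[0,0,0]],[[0,0,0],[0,0,0]]]'
python3 - <<'E'
from h import *
import pickle
p=cam("wrist");a=cams.snapshot("wrist");pickle.dump(p,open("w6.pkl","wb"))
s=cams.snapshot("side");cv2.imwrite("pics/w6.png",a)
cv2.imwrite("pics/w6v.png",np.hstack([crop(a,130,60,530,360,1)[:,:],crop(s,250,140,400,290,2)]))
ps=cam("side");print(proj(p,[[643.8,-11.9,115],[571.5,-106.3,67]]),proj(ps,[[643.8,-11.9,115],[571.5,-106.3,67]]))
E
```

```text
t: 18.1
eef_pos: [570.6, -106.2, 43.1]
tool_rot: [0.0, -0.049, 0.999, 0.0]
force: [-0.3, -0.3, 0.0]
gripper_width: 0.397
grip_force: 0.0
t: 18.52
eef_pos: [570.2, -106.1, 199.4]
tool_rot: [-0.0, -0.049, 0.999, 0.0]
force: [0.8, -0.3, -0.1]
gripper_width: 0.399
grip_force: 0.0
t: 18.93
eef_pos: [644.4, -6.8, 197.6]
tool_rot: [0.0, -0.05, 0.999, 0.001]
force: [0.3, 0.6, 0.5]
gripper_width: 0.0
grip_force: 0.0
t: 19.18
eef_pos: [642.1, -12.1, 198.0]
tool_rot: [-0.0, -0.048, 0.999, -0.0]
force: [-0.5, -0.6, 0.4]
gripper_width: 0.002
grip_force: 0.0
[[312.73607369 214.17892366]
 [194.02879812  87.69257392]] [[352.30097258 209.22497918]
 [344.76876912 248.54798571]]
```

View pics/w6v.png

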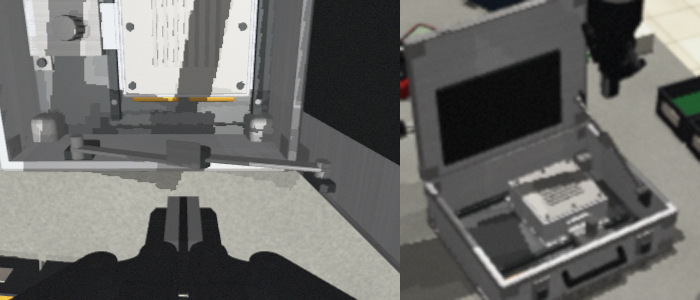

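The wrist crop shows the pin standing in the bracket at (72,27) and the knee tab at (186,156), within 3 px of the prediction. Pressing down now.

```bash
python3 -m pendant '[[[0.1,0.1,-2.5],[0,0,0]],[[0,0,-2.5],[0,0,0]],[[0,0,-2],[0,0,0]],[[0,0,0],[0,0,0]],[[0,0,0],[0,0,0]]]'
python3 -m pendant '[[[0,0,-0.5],[0,0,0]],[[0,0,-0.5],[0,0,0]],[[0,0,-0.4],[0,0,0]],[[0,0,-0.3],[0,0,0]]]'
python3 -m pendant '[[[0,0,-0.4],[0,0,0]],[[0,0,-0.4],[0,0,0]],[[0,0,-0.4],[0,0,0]],[[0,0,-0.4],[0,0,0]]]'
python3 -m pendant '[[[0,0,-0.4],[0,0,0]],[[0,0,-0.2],[0,0,0]],[[0,0,0],[0,0,0]],[[0,0,0],[0,0,0]]]'
```

```text
t: 19.7
eef_pos: [642.2, -10.9, 127.2]
tool_rot: [-0.002, -0.048, 0.999, 0.0]
force: [-0.6, -0.2, 1.1]
gripper_width: -0.005
grip_force: 0.0
t: 20.03
eef_pos: [644.3, -10.3, 112.2]
tool_rot: [0.001, -0.049, 0.999, -0.0]
force: [0.2, 0.9, 1.7]
gripper_width: -0.001
grip_force: 0.6
t: 20.37
eef_pos: [644.5, -9.6, 96.5]
tool_rot: [0.001, -0.049, 0.999, 0.0]
force: [-1.6, 2.8, 9.6]
gripper_width: -0.003
grip_force: 4.8
t: 20.7
eef_pos: [644.5, -9.3, 90.4]
tool_rot: [0.001, -0.049, 0.999, 0.0]
force: [-0.2, 4.3, 6.7]
gripper_width: -0.002
grip_force: 3.2
```

```bash
python3 -m pendant '[[[0,0,-0.3],[0,0,0]],[[0,0,-0.2],[0,0,0]],[[0,0,0],[0,0,0]],[[0,0,0],[0,0,0]]]'
python3 -m pendant '[[[0,0,2],[0,0,0]],[[0,0,4],[0,0,0]],[[0,0,4],[0,0,0]],[[0,0,4],[0,0,0]],[[0,0,4],[0,0,0]]]'
python3 -m pendant '[[[0,0,4],[0,0,0]],[[0,0,4],[0,0,0]],[[0,0,4],[0,0,0]],[[0,0,2],[0,0,0]],[[0,0,0],[0,0,0]]]'
python3 -m pendant '[[[-2.2,2.65,0],[0,0,0]],[[-2.2,2.65,0],[0,0,0]],[[-2.2,2.65,0],[0,0,0]],[[-2.2,2.65,0],[0,0,0]],[[-2.2,2.65,0],[0,0,0]]]'
python3 -m pendant '[[[-2.2,2.65,0],[0,0,0]],[[0,0,0],[0,0,0]],[[0,0,0],[0,0,0]],[[0,0,0],[0,0,0]]]'
python3 - <<'E'
from h import *
s=cams.snapshot("side");cv2.imwrite("pics/s7v.png",crop(s,230,110,430,260,4))
E
```

```text
t: 21.03
eef_pos: [644.5, -8.9, 85.8]
tool_rot: [0.001, -0.049, 0.999, 0.001]
force: [-1.4, 6.6, 8.0]
gripper_width: 0.005
grip_force: 4.5
t: 21.45
eef_pos: [642.9, -10.7, 265.3]
tool_rot: [-0.001, -0.048, 0.999, -0.0]
force: [1.1, 1.0, 0.4]
gripper_width: -0.0
grip_force: 0.0
t: 21.87
eef_pos: [644.9, -10.6, 411.8]
tool_rot: [0.005, -0.048, 0.999, -0.001]
force: [0.1, 0.2, 1.0]
gripper_width: 0.0
grip_force: 0.0
t: 22.28
eef_pos: [532.2, 123.0, 403.0]
tool_rot: [-0.001, -0.048, 0.999, -0.0]
force: [0.7, 1.0, 0.8]
gripper_width: 0.002
grip_force: 0.0
t: 22.62
eef_pos: [511.5, 148.5, 403.6]
tool_rot: [-0.0, -0.049, 0.999, -0.0]
force: [1.1, 0.1, 0.1]
gripper_width: 0.001
grip_force: 0.0
```

View pics/s7v.png

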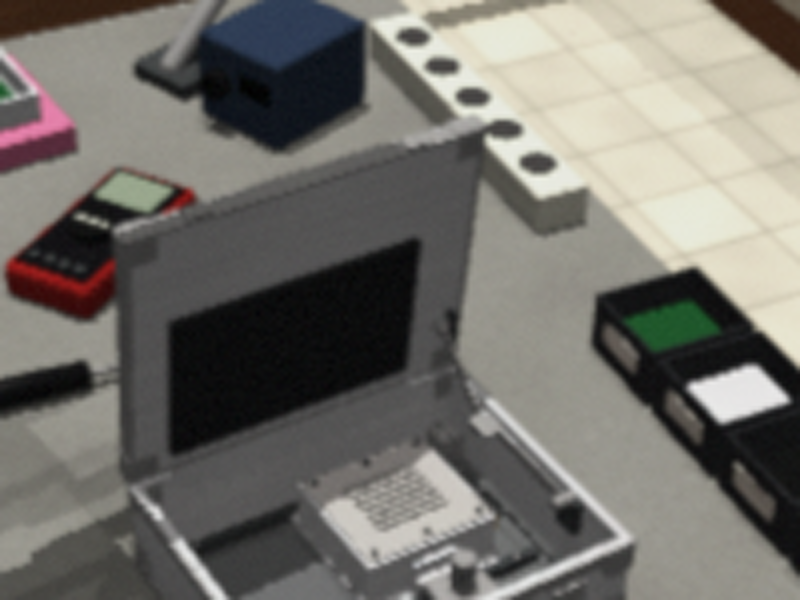

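The stay is folded and the lid has tilted slightly forward; the pin sits in the bracket. I'll go down behind the lid and start pushing.

```bash
python3 -m pendant '[[[0,0,-4],[0,0,0]],[[0,0,-4],[0,0,0]],[[0,0,-4],[0,0,0]],[[0,0,-0.4],[0,0,0]],[[0,0,0],[0,0,0]]]'
python3 -m pendant '[[[0.15,-1.5,0],[0,0,0]],[[0.15,-1.5,0],[0,0,0]],[[0.12,-1.2,0],[0,0,0]],[[0.12,-1.2,0],[0,0,0]],[[0.12,-1.2,0],[0,0,0]]]'
python3 -m pendant '[[[0.12,-1.2,0],[0,0,0]],[[0.12,-1.2,0],[0,0,0]],[[0.12,-1.2,0],[0,0,0]]]'
```

```text
t: 23.08
eef_pos: [510.0, 147.3, 276.9]
tool_rot: [-0.004, -0.048, 0.999, -0.001]
force: [0.2, -0.4, 0.8]
gripper_width: 0.001
grip_force: 0.0
t: 23.5
eef_pos: [519.4, 81.5, 282.6]
tool_rot: [0.002, -0.048, 0.999, 0.0]
force: [-0.5, -0.7, -0.2]
gripper_width: -0.003
grip_force: 0.0
t: 23.75
eef_pos: [521.9, 46.1, 280.4]
tool_rot: [0.0, -0.049, 0.999, 0.001]
force: [0.1, 3.6, -1.8]
gripper_width: 0.002
grip_force: 1.7
```

```bash
python3 -m pendant '[[[0.1,-0.5,-0.3],[0,0,0]],[[0.12,-1.25,-0.42],[0,0,0]],[[0.12,-1.25,-0.42],[0,0,0]],[[0.12,-1.25,-0.42],[0,0,0]],[[0.12,-1.25,-0.42],[0,0,0]]]'
python3 -m pendant '[[[0.1,-1.1,-0.7],[0,0,0]],[[0.1,-1.1,-0.7],[0,0,0]],[[0.1,-1.1,-0.7],[0,0,0]],[[0.1,-1.1,-0.8],[0,0,0]]]'
```

```text
t: 24.17
eef_pos: [527.6, -9.4, 259.8]
tool_rot: [-0.0, -0.049, 0.999, 0.0]
force: [0.4, 3.7, -1.3]
gripper_width: -0.003
grip_force: 1.4
t: 24.5
eef_pos: [531.6, -53.4, 230.6]
tool_rot: [-0.0, -0.048, 0.999, 0.0]
force: [1.4, 1.6, -0.1]
gripper_width: -0.002
grip_force: 1.2
```

```bash
python3 -m pendant '[[[0.08,-0.86,-0.98],[0,0,0]],[[0.08,-0.86,-0.98],[0,0,0]],[[0.08,-0.86,-0.98],[0,0,0]],[[0.08,-0.86,-0.98],[0,0,0]]]'
python3 -m pendant '[[[0.06,-0.6,-1.2],[0,0,0]],[[0.06,-0.6,-1.2],[0,0,0]],[[0.06,-0.6,-1.2],[0,0,0]],[[0.06,-0.6,-1.2],[0,0,0]]]'
```

```text
t: 24.83
eef_pos: [534.5, -87.4, 190.9]
tool_rot: [-0.0, -0.048, 0.999, 0.0]
force: [-0.8, 2.4, 1.1]
gripper_width: 0.0
grip_force: 0.9
t: 25.17
eef_pos: [536.9, -111.0, 142.7]
tool_rot: [-0.0, -0.049, 0.999, 0.0]
force: [1.1, 0.7, 0.1]
gripper_width: -0.001
grip_force: 0.7
```

```bash
python3 -m pendant '[[[0.03,-0.25,-1],[0,0,0]],[[0.03,-0.25,-1],[0,0,0]],[[0.03,-0.25,-1],[0,0,0]],[[0.03,-0.25,-1],[0,0,0]]]'
python3 -m pendant '[[[0,0,-0.5],[0,0,0]],[[0,0,-0.4],[0,0,0]],[[0,0,-0.2],[0,0,0]],[[0,0,0],[0,0,0]]]'
```

```text
t: 25.5
eef_pos: [538.3, -120.7, 103.2]
tool_rot: [-0.0, -0.049, 0.999, 0.0]
force: [-0.3, 1.2, 0.4]
gripper_width: -0.002
grip_force: 0.5
t: 25.83
eef_pos: [538.5, -120.7, 94.0]
tool_rot: [0.0, -0.049, 0.999, -0.0]
force: [-3.7, 0.2, 4.4]
gripper_width: -0.001
grip_force: 2.3
```

```bash
python3 -m pendant '[[[0,0,-0.2],[0,0,0]],[[0,0,-0.2],[0,0,0]],[[0,0,0],[0,0,0]],[[0,0,0],[0,0,0]]]'
```

```text
t: 26.17
eef_pos: [538.7, -120.8, 93.8]
tool_rot: [0.0, -0.049, 0.999, -0.0]
force: [-20.3, 4.7, 35.2]
gripper_width: 0.003
grip_force: 17.7
```

It hit a hard stop at z 93.8, where a shut lid's top should be (94). I'll lift clear and do a last check.

```bash
python3 -m pendant '[[[0,0,0.5],[0,0,0]],[[0,0,2],[0,0,0]],[[0,0,4],[0,0,0]],[[0,0,4],[0,0,0]],[[0,0,4],[0,0,0]]]'
python3 -m pendant '[[[0,0,4],[0,0,0]],[[0,0,2],[0,0,0]],[[0,0,0],[0,0,0]],[[0,0,0],[0,0,0]],[[0,0,0],[0,0,0]]]'
python3 - <<'E'
from h import *
cv2.imwrite("pics/s8v.png",crop(cams.snapshot("side"),230,160,430,360,3))
E
```

```text
t: 26.58
eef_pos: [537.9, -120.4, 235.8]
tool_rot: [-0.0, -0.049, 0.999, 0.0]
force: [1.1, -0.4, 0.2]
gripper_width: -0.001
grip_force: 0.0
t: 27.0
eef_pos: [538.1, -120.5, 293.4]
tool_rot: [-0.0, -0.049, 0.999, 0.0]
force: [-1.3, -0.2, -0.5]
gripper_width: 0.001
grip_force: 0.0
```

View pics/s8v.png

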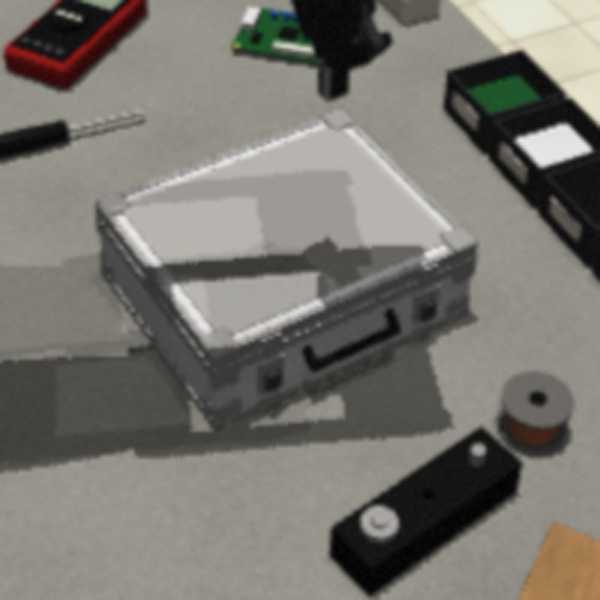

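The lid lies flush on the case, the other two pins are still in the block, and the arm is clear.

```bash
python3 -c "
from plant import ctrl
print(ctrl.close_job())"
```

```text
the job is handed in; nothing more can be done
None
```

I handed the job in at about 27 s: the unit is lined up and pinned with the pin's shoulder on the bracket, the stay is broken, the lid is fully shut, and the other two pins are still in the block; the hand-in returned no verdict.

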